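# Open the findings box by its concealed catch

### The job

The wooden findings box on the desk is locked by a concealed push catch: one of the five look-alike wooden tiles inlaid in the rail along its front sits very slightly below flush and is really a spring button. Find it by touch with the fingertips and press it down so that the lid springs ajar, then push the lid by its raised panel, away from the tiles, until the box is fully open. Pick nothing up, and leave the spools, jar and glue tube where they stand.

Things in the scene. Friction and masses are not known exactly. Their poses are not given: they have to be found in the camera images.
- findings_box: Wooden box, 200 (x, front to back) x 230 (y) x 60 mm, fixed to the desk; origin under its centre on the desk top; its front (tile) side faces its own -x. Along the front, x = -102 to -31 mm, runs a flat rail, top at z = 60 mm; behind it a lidded well between side walls also 60 mm high.
- rail (a point): Centre of the row of five tiles, at rail-top height (z = 60 mm), box axes. Tile centres are at y = -84, -42, 0, +42, +84 mm from it; each is 56 (x) x 38 (y) mm in a pocket about 1 mm larger. Four are fixed, flush with the rail and do not give. The fifth, any of them, is the catch button: same wood, top 2 mm below the rail top. The finger ends must fit into its pocket to press it.
- catch (a joint): How far the catch button is pressed, in m: 0 at rest (its top 2 mm below the rail top), 0.005 fully down. It is sprung: about 2 N to start, 5 N at the bottom; it comes back up when let go. The lid is freed at about 0.003; press it right down.
- lid (a joint): How far the sliding lid is open, in m, along the box's +x: 0 shut and locked, about 0.018 when the catch has let go and a spring has pushed it ajar, 0.080 fully open against its stop. It runs in grooves, cannot be lifted, takes about 2 N to push and stays where it is left.
- lid_push (a point): On the lid, the middle of the front face of its raised panel, 5 mm above rail-top level; moves with the lid. The panel is 95 (x) x 170 (y) mm, its top 9 mm above the rail top; the lid's margin around it is 4 mm below the rail top and, in front, 23 mm wide. Push this face along the box's +x.
- white_spool: White thread spool, 26 mm across, 35 mm high, loose, standing on the desk at the box's -y side; origin under its centre.
- black_spool: Black thread spool, 30 mm across, 32 mm high, loose, standing on the desk at the box's -y side; origin under its centre.
- bead_jar: Small clear jar of red beads with a white cap, 36 mm across, 33 mm high, loose, standing on the desk at the box's -y side; origin under its centre.
- glue: Tube of glue, 27 x 98 x 19 mm, loose, lying on the desk at the box's +y side; origin under its centre.

How it is judged:
By the outcome, as a careful person would: the job done as asked, in the order asked, and still so for the second after the job is handed in, with the robot touching nothing.
It also fails if it takes over 58 s, if anything falls off the work surface, if the arm or the gripper's body presses on something with over 40 N, if the wrist force passes 120 N, or if a joint passes its speed limit or range.

### The arm

A 6-joint arm with a two-finger parallel gripper is mounted at the origin on a cart in front of the work surface, level with it; the furniture and walls round the work are solid. World frame = base frame: x ahead of the robot, y to its left, z up, the work surface at z = 0. Lengths are in m, angles in rad, forces in N, time in s.
With the tool pointing down it reaches from about 0.35 to 0.85 m from the base axis. Payload 8.1 kg.
Tool frame: the origin (TCP) lies midway between the tips of the shut fingers; the grasp point (between the pads) lies 19 mm behind it; z points along the fingers, y is the direction in which the jaws open and shut (so a half turn about z gives the same grasp; the last joint's range is limited). The gripper opens to 93 mm and grips with 3 to 60 N. Pads are 15 mm wide; open, the fingers measure 128 mm over their backs; the gripper's body (75 mm by 188 mm) begins 65 mm behind the grasp point.
Start: joints at [1.027, 0.13, 1.488, -0, 1.523, -0.085], TCP at [0.266, 0.538, 0.219] pointing down, gripper open.
Joint ranges: [-2.96, 2.96], [-0.89, 2.26], [0.02, 2.5], [-1.34, 4.48], [0, 2.73], [-2.66, 2.66]. Speed limits (rad/s): [2.39, 2.39, 2.79, 3.14, 3.14, 3.14].

### API

Orientations are given as a rotation vector (axis times angle).
In Python, from plant import monitor, eyes, ticket gives the robot as it stands.
- The arm moves only by the tool send_rows, never from a script. Its argument "motion" is a list of rows, each a list of 2 entries, a list of its own where there are three numbers: the shift along the tool's x, y, z in m, then the turn about the tool's z in degrees. In form: [[[dx, dy, dz], twist], ...]. A call has 1 to 12 rows; each row is the pose to reach, as a shift and turn from the pose commanded when the call began, along the tool's axes at that moment; what a row does not reach only later rows make up. A row lasts 1/8 s, in which the tool goes at most 62.5 mm and 10.7 degrees, less where a joint would pass 70% of its speed; a pose out of reach is approached as far as the arm can. A call with a gripper value outside its range is refused whole. "jaw" is the finger opening in m, from 0 to 0.093, set as the call begins (left out, the last holds). The fingers move at their own pace and stop on an object; "squeeze" is the grip in N (left out, the last holds). Time passes only in rows, so rows that repeat a pose let the fingers close. It gives the time, the measured TCP pose, the force and the opening at its end, in the units of the state.
- monitor.read_state(): the state, without advancing time (a new reading comes with each control period).
- eyes.read_camera(name): name is "scene" or "top" or "wrist"; returns the picture (480x640x3 uint8, red, green, blue); there is no depth.
- eyes.camera_model(name): a dict with "mtx" (3x3 intrinsics, pixels), "cam_to_world" (4x4, takes a point from camera to world coordinates); the wrist camera has in their place "mount" (4x4, takes a point from camera to tool coordinates, whose origin is the TCP and whose axes are the flange's). Camera axes: x right, y down, z forward; pixel columns grow to the right and rows downward; lengths in m; the calibration is good to about 2 mm. A picture is of the moment at which its call begins: read the wrist's pose just before it. camera_model takes no time and is no camera call.
- ticket.close_job(): hands the job in, once; it reports no verdict.
The state is a dict: "t": time; "q": joint angles; "dq": joint speeds; "joint_torque": joint torques, N m; "tool_pos": TCP position; "orientation": TCP orientation; "force": force on the tool from outside, world axes, zero at the start; "wrist_torque": the same for the moment, N m; "opening": finger opening in m.
Only numpy, scipy, OpenCV 4.12 (cv2) and the standard library are available. Lean on these libraries where they do the work, as an engineer would, in place of code of your own. Each camera call takes 0.05 s, during which the arm holds its last target.

## Working session

There is one attempt and no reset: what is moved stays moved. The work goes in short steps, Python scripts to look and compute and a tool call to move; the robot and the scene stay as the last step left them, time stands still between calls to the robot, and variables do not carry over. Pictures are saved under pics/ and viewed, and the job is handed in when it is done.

Besides the shell and the picture viewer there is one more tool, called as name([rows], argument=value, ...), one row to a line, values as JSON. send_rows: Moves the arm, as the interface text tells. Its arguments: {"type":"object","properties":{"motion":{"type":"array","items":{"type":"array"}},"jaw":{"type":"number"},"squeeze":{"type":"number"}},"required":["motion"]}

```bash
mkdir -p pics
python3 - <<'E'
from plant import monitor, eyes
import cv2
s=monitor.read_state(); print(s)
for n in ("scene","top"):
    im=eyes.read_camera(n); cv2.imwrite(f"pics/{n}0.png",im[:,:,::-1]); print(n,eyes.camera_model(n))
print(eyes.camera_model("wrist"))
E
```

```text
{'t': 0.0, 'q': array([ 1.02661440e+00,  1.31148112e-01,  1.48926696e+00,  4.85813988e-06,
        1.52299437e+00, -8.54150889e-02]), 'dq': array([0.00048123, 0.00069979, 0.00078393, 0.00031607, 0.00034505,
       0.00118519]), 'joint_torque': array([-1.24819013e-03, -5.59841645e+01, -4.91765463e+01,  7.67991808e-02,
        3.53912765e-02, -1.72314358e-04]), 'tool_pos': array([0.26539944, 0.53748261, 0.21760201]), 'orientation': array([-7.14197489e-01, -3.05875071e+00,  2.71070257e-03]), 'force': array([-0.43318846,  0.22614976, -0.28129904]), 'wrist_torque': array([-0.0013714 , -0.05526557,  0.00834797]), 'opening': 0.09314709764023187}
scene {'mtx': array([[472.38126885,   0.        , 323.93116246],
       [  0.        , 472.38126885, 241.61415808],
       [  0.        ,   0.        ,   1.        ]]), 'cam_to_world': array([[ 0.8320558 , -0.41223813,  0.37113727,  0.24885197],
       [-0.55468568, -0.62154221,  0.55318088, -0.45678207],
       [ 0.00263523, -0.66614189, -0.74582038,  0.70978599],
       [ 0.        ,  0.        ,  0.        ,  1.        ]])}
top {'mtx': array([[61
[... 220 characters left out ...]
,
       [-0.99945051,  0.01902012,  0.02714615, -0.00337358],
       [-0.02863367, -0.08287763, -0.99614829,  1.07861365],
       [ 0.        ,  0.        ,  0.        ,  1.        ]])}
{'mtx': array([[426.05094691,   0.        , 326.95140955],
       [  0.        , 426.05094691, 245.08762812],
       [  0.        ,   0.        ,   1.        ]]), 'mount': array([[-6.43958412e-04, -9.59502431e-01, -2.81699609e-01,
         7.83526191e-02],
       [ 9.99999721e-01, -5.10902218e-04, -5.45781061e-04,
        -4.47779062e-04],
       [ 3.79757300e-04, -2.81699881e-01,  9.59502492e-01,
        -1.67166954e-01],
       [ 0.00000000e+00,  0.00000000e+00,  0.00000000e+00,
         1.00000000e+00]])}
```

View pics/scene0.png

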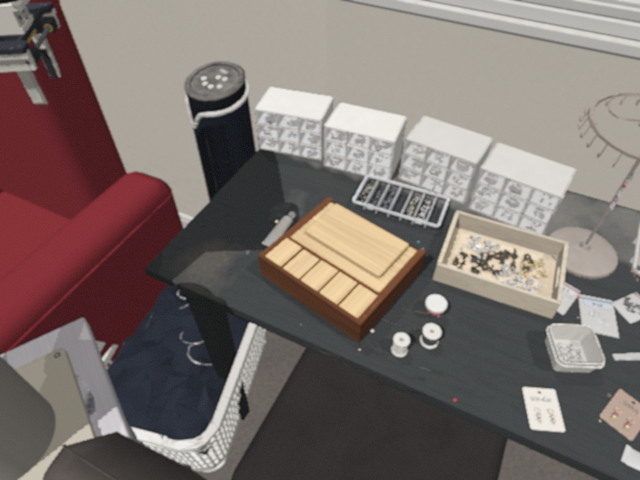

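View pics/top0.png

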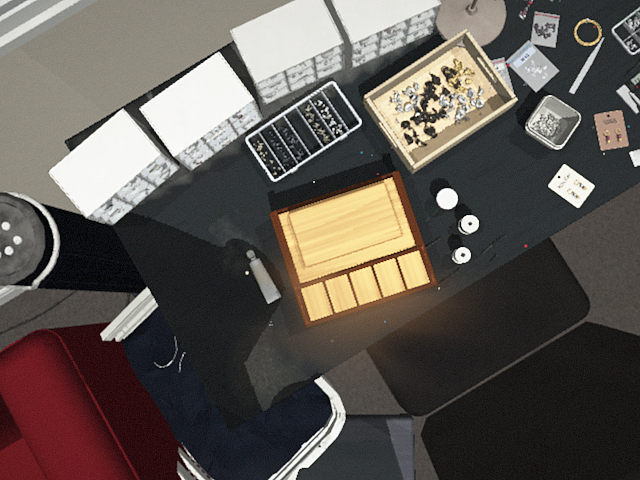

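The scene view shows the box with its tiles facing the robot. In the top view it spans about (270-437, 172-325), with the tile row from about (317,300) to (413,270). I'll enlarge that area.

Run:
```python
import cv2
im=cv2.imread("pics/top0.png")[165:335,262:482]
cv2.imwrite("pics/top0c.png",cv2.resize(im,None,fx=3.5,fy=3.5,interpolation=cv2.INTER_CUBIC))
```

```text
(no output)
```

View pics/top0c.png

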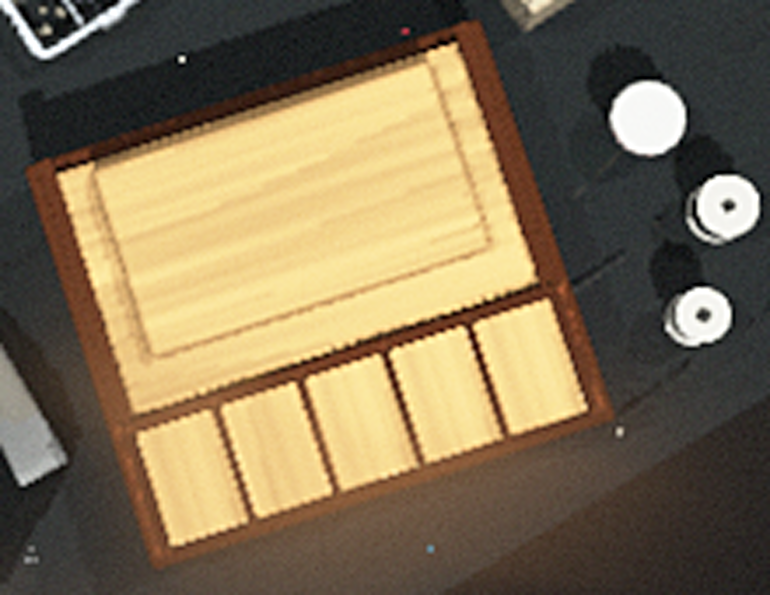

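```bash
cat > h.py <<'E'
import numpy as np
from plant import eyes
def unproj(n,px,z):
    m=eyes.camera_model(n);K=m["mtx"];T=m["cam_to_world"]
    d=T[:3,:3]@np.linalg.inv(K)@np.array([px[0],px[1],1.]); o=T[:3,3]
    return o+d*(z-o[2])/d[2]
E
python3 - <<'E'
from h import *
f=lambda p,z:unproj("top",(p[0]/3.5+262-.35,p[1]/3.5+165-.35),z)
T={k:f(p,.06) for k,p in dict(TL=(137,435),BL=(168,546),TR=(550,299),BR=(588,410),FL=(157,567),FR=(611,415),KL=(28,165),KR=(475,20)).items()}
for k,v in T.items(): print(k,v.round(4))
c=np.mean([T[k] for k in("TL","BL","TR","BR")],0)
yv=T["TL"]-T["TR"]+T["BL"]-T["BR"]; xv=T["TL"]-T["BL"]+T["TR"]-T["BR"]
print("rail",c,np.linalg.norm(yv)/2,np.linalg.norm(xv)/2,"yaw from y",np.degrees(np.arctan2(-yv[0],yv[1])),"from x",np.degrees(np.arctan2(xv[1],xv[0])))
L=T["KL"]-T["FL"]+T["KR"]-T["FR"]; W=T["KL"]-T["KR"]+T["FL"]-T["FR"]
print(np.linalg.norm(L)/2,np.linalg.norm(W)/2,np.degrees(np.arctan2(L[1],L[0])),np.degrees(np.arctan2(-W[0],W[1])),np.mean([T[k] for k in("FL","FR","KL","KR")],0))
from plant import monitor
from scipy.spatial.transform import Rotation as R
print(R.from_rotvec(monitor.read_state()["orientation"]).as_matrix().round(3))
for p,z in (((648,118),.033),((728,207),.032),((703,315),.035)): print(f(p,z).round(3))
E
```

```text
TL [0.5173 0.0707 0.06  ]
BL [0.4649 0.0568 0.06  ]
TR [ 0.5781 -0.1258  0.06  ]
BR [ 0.5254 -0.1421  0.06  ]
FL [0.4551 0.0621 0.06  ]
FR [ 0.5228 -0.1528  0.06  ]
KL [0.6471 0.1213 0.06  ]
KR [ 0.7126 -0.0939  0.06  ]
rail [ 0.52139062 -0.03510176  0.06      ] 0.206807740471617 0.05469437984147674 yaw from y 17.062035296978515 from x 16.05398455536183
0.199832728632265 0.22515804858754643 17.190538857951065 17.21210657314132 [ 0.58442657 -0.01582482  0.06      ]
[[-0.897  0.443 -0.001]
 [ 0.443  0.897 -0.001]
 [ 0.    -0.002 -1.   ]]
[ 0.668 -0.179  0.033]
[ 0.623 -0.217  0.032]
[ 0.571 -0.202  0.035]
```

send_rows([
  [[-0.02,-0.016,0.0],4],
  [[-0.063,-0.052,0.0],8],
  [[-0.106,-0.088,0.01],12],
  [[-0.15,-0.124,0.02],16],
  [[-0.194,-0.16,0.03],20],
  [[-0.238,-0.197,0.04],25],
  [[-0.282,-0.234,0.05],30],
  [[-0.326,-0.271,0.06],35],
  [[-0.37,-0.307,0.07],40],
  [[-0.413,-0.343,0.08],43],
  [[-0.455,-0.378,0.09],46],
  [[-0.4826,-0.401,0.099],46.6],
], jaw=0, squeeze=10)

```text
t: 1.6
tool_pos: [0.521, -0.0377, 0.1189]
orientation: [-1.869, -2.524, 0.001]
force: [0.3, 0.6, -0.9]
opening: 0.0005
```

```bash
cat > st.py <<'E'
from h import *
from plant import monitor
from scipy.spatial.transform import Rotation as R
C=np.array([.5214,-.0351]);A=np.radians(17.1)
def show():
    s=monitor.read_state(); M=R.from_rotvec(s["orientation"]).as_matrix()
    d=s["tool_pos"][:2]-C; ex=np.array([np.cos(A),np.sin(A)]);ey=np.array([-ex[1],ex[0]])
    print("t",round(s["t"],2),"pos",s["tool_pos"].round(4),"rail xy",(d@ex).round(4),(d@ey).round(4),"F",s["force"].round(2),"tooly deg",np.degrees(np.arctan2(M[1,1],M[0,1])).round(2),"tz",M[:,2].round(3),"open",round(s["opening"],4))
    return s,M
if __name__=="__main__": show()
E
python3 - <<'E'
from st import *
import cv2
s,M=show()
im=eyes.read_camera("wrist");cv2.imwrite("pics/w1.png",im[:,:,::-1])
m=eyes.camera_model("wrist");T=np.eye(4);T[:3,:3]=M;T[:3,3]=s["tool_pos"];W=np.linalg.inv(T@m["mount"])
ex=np.array([np.cos(A),np.sin(A)]);ey=np.array([-ex[1],ex[0]])
for y in(-84,-42,0,42,84):
    for dx in(-28,28):
        p=np.r_[C+dx/1000*ex+y/1000*ey,.06,1];q=W@p;u=m["mtx"]@q[:3];print(y,dx,(u[:2]/u[2]).round())
E
```

```text
t 1.6 pos [ 0.521  -0.0377  0.1189] rail xy -0.0011 -0.0024 F [ 0.32  0.65 -0.86] tooly deg 16.96 tz [-0.001 -0.    -1.   ] open 0.0005
-84 -28 [284. 391.]
-84 28 [375. 391.]
-42 -28 [282. 329.]
-42 28 [377. 329.]
0 -28 [280. 261.]
0 28 [380. 261.]
42 -28 [277. 186.]
42 28 [382. 186.]
84 -28 [274. 103.]
84 28 [385. 103.]
```

View pics/w1.png

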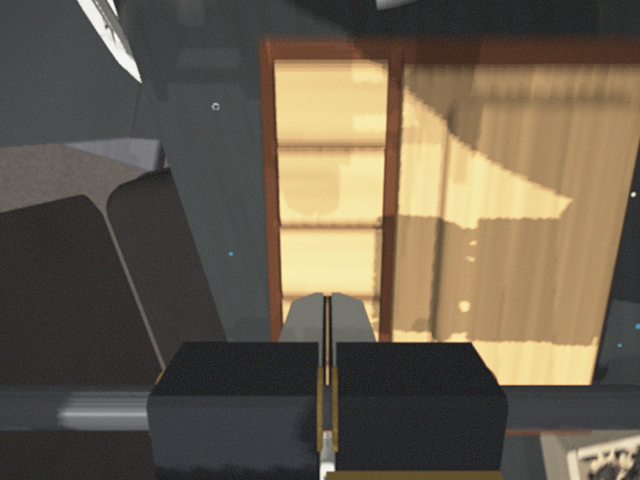

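send_rows([
  [[0,0,0.01],0],
  [[0,0,0.03],0],
  [[0,0,0.047],0],
  [[0,0,0.053],0],
  [[0,0,0.053],0],
  [[0,0,0.053],0],
])

```text
t: 2.4
tool_pos: [0.5214, -0.0352, 0.0674]
orientation: [1.865, 2.527, 0.001]
force: [-0.1, 0.1, 0.9]
opening: 0.0005
```

```bash
python3 st.py
```

```text
t 2.4 pos [ 0.5214 -0.0352  0.0674] rail xy -0.0 -0.0001 F [-0.11  0.14  0.91] tooly deg 17.13 tz [ 0.001 -0.    -1.   ] open 0.0005
```

send_rows([
  [[0,0,0.003],0],
  [[0,0,0.006],0],
  [[0,0,0.0065],0],
  [[0,0,0.0065],0],
])

```text
t: 2.9
tool_pos: [0.5209, -0.0353, 0.0603]
orientation: [1.866, 2.527, 0.0]
force: [-0.6, -0.2, 2.3]
opening: 0.0002
```

send_rows([
  [[0,0,0.0005],0],
  [[0,0,0.001],0],
  [[0,0,0.001],0],
])

```text
t: 3.28
tool_pos: [0.5209, -0.0353, 0.0603]
orientation: [1.866, 2.527, -0.0]
force: [-6.6, 0.5, 11.6]
opening: 0.0003
```

send_rows([
  [[0,0,-0.006],0],
  [[0.02,0,-0.008],0],
  [[0.042,0,-0.008],0],
  [[0.042,0,-0.008],0],
  [[0.042,0,-0.003],0],
  [[0.042,0,-0.001],0],
  [[0.042,0,0],0],
  [[0.042,0,0.0003],0],
  [[0.042,0,0.0003],0],
])

```text
t: 4.4
tool_pos: [0.5085, 0.0047, 0.0589]
orientation: [1.867, 2.527, 0.0]
force: [-0.6, -0.6, -0.4]
opening: 0.0006
```

```bash
python3 st.py
```

```text
t 4.4 pos [0.5085 0.0047 0.0589] rail xy -0.0006 0.0418 F [-0.63 -0.57 -0.45] tooly deg 17.1 tz [ 0.  0. -1.] open 0.0006
```

The y=+42 tile gave no contact 1.4 mm below the flush tile, so it's the button. I'll press it.

send_rows([
  [[0,0,0.001],0],
  [[0,0,0.002],0],
  [[0,0,0.003],0],
  [[0,0,0.0045],0],
  [[0,0,0.006],0],
  [[0,0,0.006],0],
])

```text
t: 5.15
tool_pos: [0.5087, 0.0047, 0.0533]
orientation: [1.866, 2.527, 0.0]
force: [-2.6, -0.8, 7.3]
opening: 0.0009
```

send_rows([
  [[0,0,0.0005],0],
  [[0,0,0.001],0],
  [[0,0,0.001],0],
  [[0,0,0.001],0],
])

```text
t: 5.65
tool_pos: [0.5087, 0.0047, 0.0531]
orientation: [1.866, 2.527, -0.0]
force: [-6.6, -0.6, 16.4]
opening: 0.0002
```

Run:
```python
from st import *
import cv2
show()
for n in("top","wrist"):
    im=eyes.read_camera(n)
    if n=="top": im=cv2.resize(im[165:335,262:482],None,fx=3.5,fy=3.5,interpolation=cv2.INTER_CUBIC)
    cv2.imwrite(f"pics/{n}2.png",im[:,:,::-1])
```

```text
t 5.65 pos [0.5087 0.0047 0.0531] rail xy -0.0004 0.0418 F [-6.64 -0.57 16.38] tooly deg 17.12 tz [ 0. -0. -1.] open 0.0002
```

View pics/top2.png

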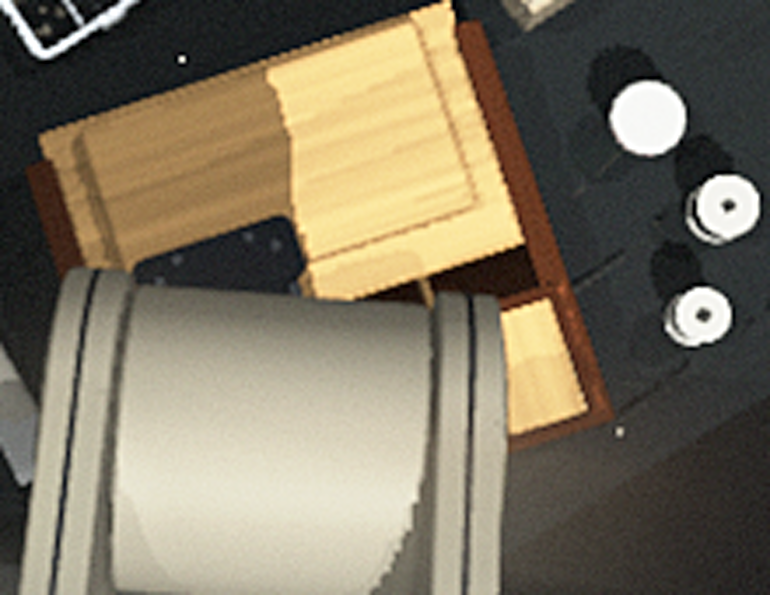

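View pics/wrist2.png

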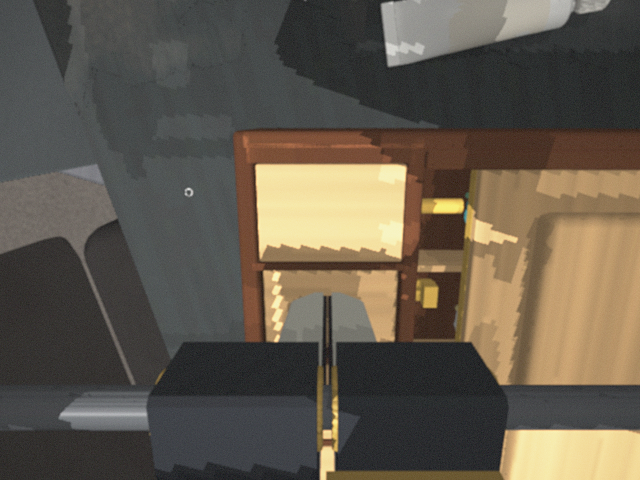

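The lid has sprung ajar: both views show a dark gap behind the rail. Next I'll lift, centre, and go down in front of the panel.

send_rows([
  [[0,0,-0.008],0],
  [[0,0,-0.02],0],
  [[-0.02,0.01,-0.022],0],
  [[-0.042,0.03,-0.022],0],
  [[-0.042,0.045,-0.022],0],
  [[-0.042,0.045,-0.022],0],
  [[-0.042,0.045,-0.014],0],
  [[-0.042,0.045,-0.0095],0],
  [[-0.042,0.045,-0.0095],0],
])

```text
t: 6.88
tool_pos: [0.5628, -0.0219, 0.0605]
orientation: [-1.865, -2.526, 0.001]
force: [0.0, -0.0, -0.3]
opening: 0.0001
```

```bash
python3 st.py
```

```text
t 6.88 pos [ 0.5628 -0.0219  0.0605] rail xy 0.0434 0.0005 F [ 0.   -0.02 -0.3 ] tooly deg 17.12 tz [-0.002  0.    -1.   ] open 0.0001
```

send_rows([
  [[0,0.004,0],0],
  [[0,0.01,0],0],
  [[0,0.016,0],0],
  [[0,0.022,0],0],
  [[0,0.028,0],0],
  [[0,0.034,0],0],
  [[0,0.04,0],0],
  [[0,0.046,0],0],
  [[0,0.052,0],0],
  [[0,0.058,0],0],
  [[0,0.062,0],0],
  [[0,0.062,0],0],
])

```text
t: 8.38
tool_pos: [0.6235, -0.0037, 0.0613]
orientation: [1.866, 2.527, 0.001]
force: [0.8, 0.2, 0.9]
opening: 0.0005
```

Run:
```python
from st import *
import cv2
show()
im=eyes.read_camera("top")[145:335,242:482]
cv2.imwrite("pics/top3.png",cv2.resize(im,None,fx=3,fy=3,interpolation=cv2.INTER_CUBIC)[:,:,::-1])
```

```text
t 8.38 pos [ 0.6235 -0.0037  0.0613] rail xy 0.1068 0.0 F [0.81 0.24 0.94] tooly deg 17.12 tz [ 0.  0. -1.] open 0.0005
```

View pics/top3.png

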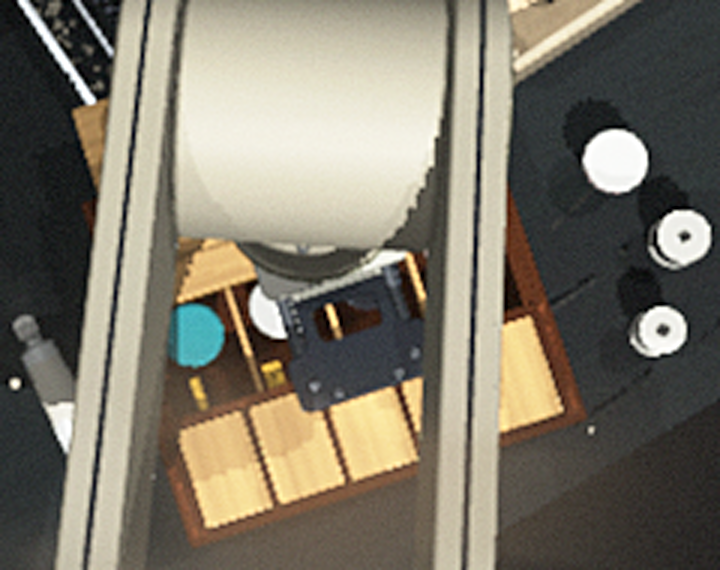

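The lid is moving and the well is visible. I'll carry on to the stop.

send_rows([
  [[0,0.004,0],0],
  [[0,0.008,0],0],
  [[0,0.011,0],0],
  [[0,0.013,0],0],
  [[0,0.013,0],0],
])

```text
t: 9.05
tool_pos: [0.6358, 0.0001, 0.0614]
orientation: [1.866, 2.527, 0.0]
force: [-0.5, 0.3, 0.7]
opening: 0.0004
```

send_rows([
  [[0,0.001,0],0],
  [[0,0.002,0],0],
  [[0,0.002,0],0],
])

```text
t: 9.43
tool_pos: [0.6374, 0.0006, 0.0613]
orientation: [-1.866, -2.527, -0.0]
force: [-0.6, 1.0, -0.1]
opening: 0.0007
```

```bash
python3 st.py
```

```text
t 9.43 pos [6.374e-01 6.000e-04 6.130e-02] rail xy 0.1214 0.0 F [-0.63  1.02 -0.14] tooly deg 17.11 tz [ 0.  0. -1.] open 0.0007
```

send_rows([
  [[0,0.0015,0],0],
  [[0,0.003,0],0],
  [[0,0.003,0],0],
])

```text
t: 9.8
tool_pos: [0.6405, 0.0016, 0.0613]
orientation: [1.866, 2.527, 0.0]
force: [-1.0, -1.3, -0.1]
opening: 0.0005
```

send_rows([
  [[0,0.001,0],0],
  [[0,0.002,0],0],
  [[0,0.002,0],0],
])

```text
t: 10.18
tool_pos: [0.6423, 0.0021, 0.0613]
orientation: [1.866, 2.527, 0.0]
force: [-0.9, -0.0, 0.0]
opening: 0.0003
```

Run:
```python
from st import *
import cv2
show()
for n in("scene","wrist"):
    im=eyes.read_camera(n)
    if n=="scene": im=cv2.resize(im[150:350,230:450],None,fx=3,fy=3,interpolation=cv2.INTER_CUBIC)
    cv2.imwrite(f"pics/{n}4.png",im[:,:,::-1])
```

```text
t 10.18 pos [0.6423 0.0021 0.0613] rail xy 0.1265 0.0 F [-0.85 -0.04  0.04] tooly deg 17.11 tz [ 0.  0. -1.] open 0.0003
```

View pics/scene4.png

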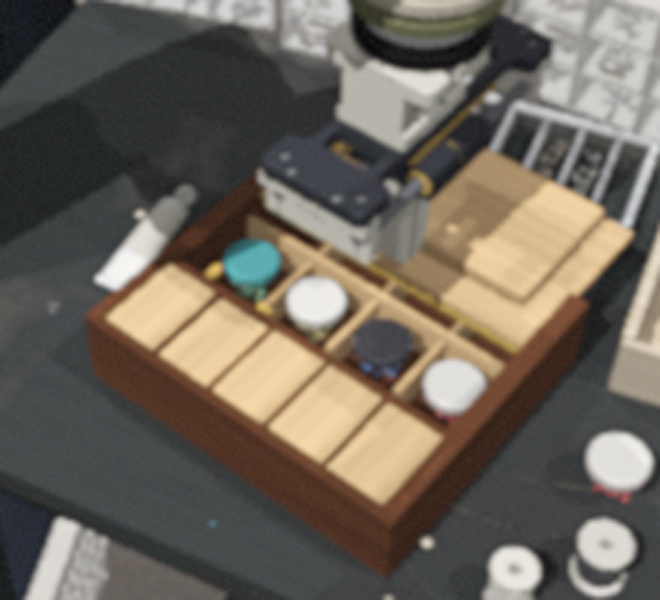

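View pics/wrist4.png

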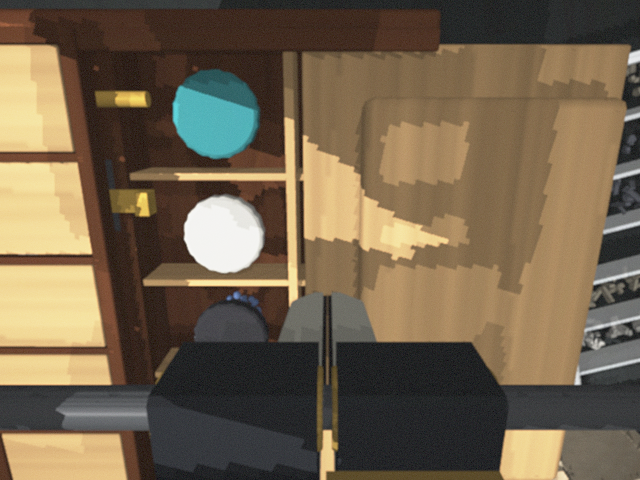

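```bash
cat > wr.py <<'E'
from st import *
def wr(px,z):
    s=monitor.read_state();M=R.from_rotvec(s["orientation"]).as_matrix()
    m=eyes.camera_model("wrist");T=np.eye(4);T[:3,:3]=M;T[:3,3]=s["tool_pos"];W=T@m["mount"]
    d=W[:3,:3]@np.linalg.inv(m["mtx"])@np.r_[px,1];o=W[:3,3];p=o+d*(z-o[2])/d[2]
    q=p[:2]-C;ex=np.array([np.cos(A),np.sin(A)]);return np.round([q@ex,q@[-ex[1],ex[0]]],4)
E
python3 - <<'E'
from wr import *
print(wr((302,150),.056),wr((302,200),.056),"panel",wr((363,150),.069),wr((363,230),.069),"rail back",wr((83,150),.060),wr((106,320),.06),"tip edge",wr((372,310),.0613))
E
```

```text
[0.1163 0.0666] [0.116  0.0466] panel [0.1394 0.0675] [0.1401 0.0373] rail back [0.0318 0.0669] [ 0.0301 -0.0054] tip edge [ 1.454e-01 -1.000e-04]
```

Travel is roughly 80 mm by the camera, but I haven't felt the stop yet, so I'll keep going in small steps.

send_rows([
  [[0,0.001,0],0],
  [[0,0.002,0],0],
  [[0,0.002,0],0],
])

```text
t: 10.65
tool_pos: [0.6427, 0.0022, 0.0611]
orientation: [-1.865, -2.525, 0.004]
force: [-8.8, -1.9, 5.1]
opening: 0.0005
```

send_rows([
  [[0,0.001,0],0],
  [[0,0.002,0],0],
  [[0,0.002,0],0],
])

```text
t: 11.02
tool_pos: [0.643, 0.0023, 0.0609]
orientation: [-1.864, -2.523, 0.008]
force: [-17.2, -3.6, 10.5]
opening: 0.0003
```

The arm stopped dead while the force climbed to 17 N, so that's the stop. Backing off and rising.

send_rows([
  [[0,-0.004,0],0],
  [[0,-0.012,-0.002],0],
  [[0,-0.016,-0.015],0],
  [[0,-0.03,-0.05],0],
  [[0,-0.07,-0.1],0],
  [[0,-0.11,-0.14],0],
  [[0,-0.15,-0.17],0],
  [[0,-0.15,-0.17],0],
  [[0,-0.15,-0.17],0],
])

```text
t: 12.15
tool_pos: [0.503, -0.0409, 0.2317]
orientation: [1.866, 2.526, 0.001]
force: [0.2, -0.3, -0.6]
opening: 0.0003
```

Run:
```python
from st import *
import cv2
show()
for n in("scene","wrist"):
    im=eyes.read_camera(n)
    if n=="scene": im=cv2.resize(im[150:350,230:450],None,fx=3,fy=3,interpolation=cv2.INTER_CUBIC)
    cv2.imwrite(f"pics/{n}5.png",im[:,:,::-1])
```

```text
t 12.15 pos [ 0.503  -0.0409  0.2317] rail xy -0.0193 -0.0001 F [ 0.16 -0.28 -0.62] tooly deg 17.1 tz [ 0.002 -0.    -1.   ] open 0.0003
```

View pics/scene5.png

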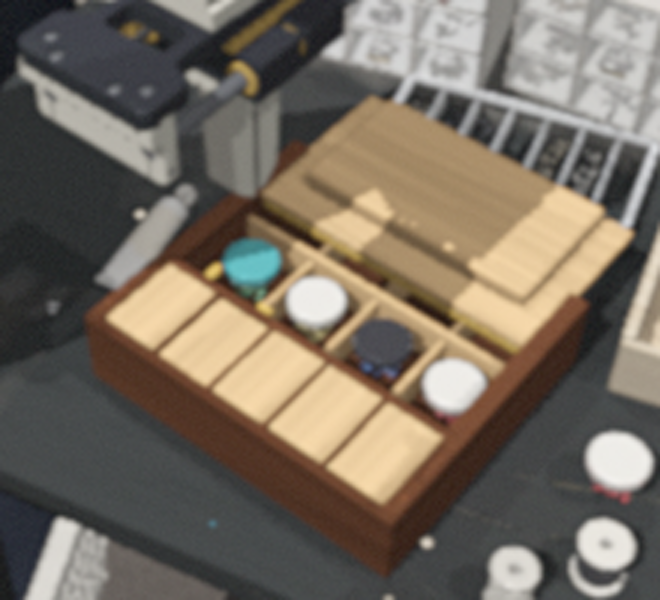

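View pics/wrist5.png

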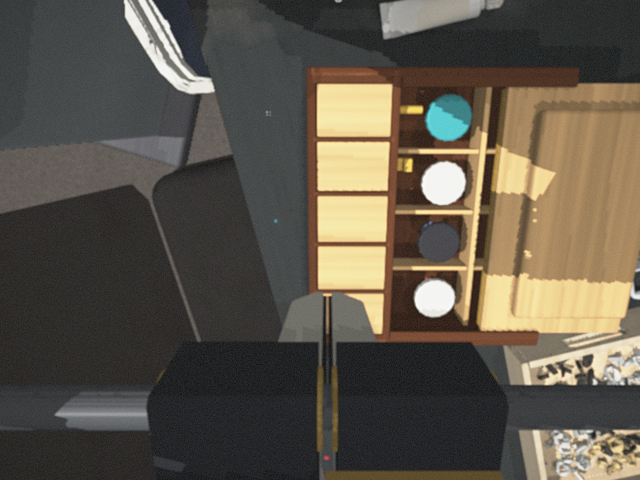

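The box is open with the lid where I left it, and the arm is clear of everything. The spools, jar and glue tube look unmoved. I'll do one travel check, then hand in.

Run:
```python
from wr import *
print(wr((497,150),.056), "rail back",wr((395,150),.06), "panel",wr((538,150),.069))
from plant import ticket
print(ticket.close_job())
```

```text
[0.113  0.0559] rail back [0.0325 0.0561] panel [0.1388 0.0567]
the job is handed in; nothing more can be done
None
```

The box is fully open and the job was handed in at about 12 s of the 58 s allowed.

- **Finding the catch:** I touched the middle tile first, and it stood firm at 60.3 mm with 11.6 N on it. The tile at y = +42 mm gave no contact at 58.9 mm, so that one was the button.
- **Pressing it:** I pressed it until it bottomed at 53.1 mm with 16 N. The pictures then showed the lid ajar.
- **Opening the lid:** I pushed the panel face along the box's +x with shut fingers. It reached a hard stop, where the arm stopped moving and the force rose from about 1 N to 17 N. I then backed off and lifted clear.

**Last checks:**
- The tool is free at 0.23 m height, with a force reading of about 0.7 N.
- The lid has not sprung back.
- The spools, jar and glue tube look unmoved in the pictures.
- The camera puts the lid's front edge about 80 mm behind the rail's rear edge, which agrees with full travel. That rear edge measured about 3 mm off its stated position, so I relied on the felt stop as the proof that it is fully open.

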